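# Change bays on the angled rest with push-push stops

## Task

The angled rest has two bays, each with an orange push-push stop at its lower edge, and the oak block lies in one of them against the raised stop. Bring the stop of the empty bay up by pressing it fully home and letting go, move the block over so that it lies flat and square on the slope of that bay and rests against the raised stop, and then press the stop of the bay it left fully home so that it stays latched down flush. Press the stops firmly but do not force them, and do not bump the lamp bar above the slope or shift the tape measure and the staple carton.

Things in the scene. Friction and masses are not known exactly. Their poses are not given: they have to be found in the camera images.
- rest: fixed plywood rest; white slope 115 mm long, 300 mm wide, rising 38 degrees to the back. Origin on the bench under the line of the stops, midway between the bays (at y = +75 and -75 mm); x level to its back, y along its front edge, z up. The slope plane passes 70 mm above the origin. Slick (friction 0.3): the block slides down it unless a raised stop or the gripper holds it, also over a latched stop.
- lamp: grey lamp bar fixed above the upper slope. Origin and axes are the rest's. The bar spans x 27 to 67 mm, z 266 to 280 mm, y -150 to 150 mm; two thin brackets carry it from behind (x = 122 mm). Its front edge overhangs the parked block's centre by 12 mm, 140 mm higher, so an upright gripper cannot get at the block; one tilted like the slope, leaning to the front, passes.
- bay_1: black plastic housing, 36 x 64 mm, with the stop that the block rests against at the start (stop 1). Origin on the bench, under the stop; axes as the rest's. Which side it is on changes.
- bay_2: black plastic housing with the stop of the bay that is empty at the start (stop 2). Otherwise as bay_1.
- bay_1_seat (a point): where the block's centre is when the block lies flat in the bay of stop 1 (occupied at the start), long side up the slope, centred on the raised stop and touching it: 65 mm up-slope of the stop's middle, 20 mm off the slope. Axes of the rest: x level to the back, y level along the front edge, z up; up-slope = 0.788 x + 0.616 z, outward normal of the slope = -0.616 x + 0.788 z.
- bay_2_seat (a point): where the block's centre is when the block lies flat in the bay of stop 2 (empty at the start), long side up the slope, centred on the raised stop and touching it: 65 mm up-slope of the stop's middle, 20 mm off the slope. Axes of the rest: x level to the back, y level along the front edge, z up; up-slope = 0.788 x + 0.616 z, outward normal of the slope = -0.616 x + 0.788 z.
- stop_1_top (a point): middle of the top face of stop 1 (moves with it): orange bar with a black pad, 20 mm along x by 40 mm along y. x up-slope, z = outward normal of the slope. It stands 21 mm proud of the slope plane when raised, about 2 mm when latched (flush), 8 mm below it when pressed home. The housing round it lies 10 mm below that plane; the slope board begins 20 mm up-slope of this point.
- stop_2_top (a point): middle of the top face of stop 2 (moves with it): orange bar with a black pad, 20 mm along x by 40 mm along y. x up-slope, z = outward normal of the slope. It stands 21 mm proud of the slope plane when raised, about 2 mm when latched (flush), 8 mm below it when pressed home. The housing round it lies 10 mm below that plane; the slope board begins 20 mm up-slope of this point.
- stop_1 (a joint): stop of the bay that holds the block at the start, then raised. m pressed in, along the inward slope normal: 0 raised, 0.0195 latched, 0.029 fully home (hard end). Press it fully home and let go: from raised it stays latched, from latched it springs up to 0 within 1 s. A press that stops short of 0.026 changes nothing; go to the end.
- stop_2 (a joint): stop of the bay empty at the start, then latched. As stop_1: 0 raised, 0.0195 latched, 0.029 fully home; changes over at each full press. Spring of either: 2.4 N raised, 4.7 N latched, 5.9 N home, damped with 18 N per m/s, so 10 to 15 N holds it against its end; over 60 N harms it.
- block_centre (a point): centre of the oak block, plain wood, 45 x 110 x 40 mm (its x, y, z), 0.10 to 0.20 kg, lying on the slope: long side (y) along the slope, 45 mm side (x) across it, 40 mm side (z) at right angles to it. Grasp it across the 45 mm.
- tape_measure: yellow pocket tape measure, 74 x 92 x 32 mm, loose on the bench behind the rest; leave it. Origin at the centre of its underside.
- staple_carton: orange carton of staples, 62 x 98 x 38 mm, loose on the bench behind the rest; leave it. Origin at the centre of its underside.
There are look-alikes about, which are no part of the job. Leave any blue or turquoise look-alike of the part that bears block_centre alone.

How it is judged:
By the outcome, as a careful person would: the job done as asked, in the order asked, and still so for the second after the job is handed in, with the robot touching nothing.
It also fails if it takes over 64 s, if anything falls off the work surface, if the arm or the gripper's body presses on something with over 40 N, if the wrist force passes 120 N, or if a joint passes its speed limit or range.

## Robot

A 6-joint arm with a two-finger parallel gripper is mounted at the origin on a cart in front of the work surface, level with it; the furniture and walls round the work are solid. World frame = base frame: x ahead of the robot, y to its left, z up, the work surface at z = 0. Lengths are in mm, angles in rad, forces in N, time in s.
With the tool pointing down it reaches from about 275 to 1000 mm from the base axis. Payload 8.4 kg.
Tool frame: the origin (TCP) lies on the centre line of the jaws, within the pads' length; the fingertips stand r.tip_reach ahead of it and the grasp point (between the pads) lies 11 mm behind it (r.tip_reach is the distance from the TCP to the fingertips, in mm); z points along the fingers, y is the line along which they close (so a half turn about z gives the same grasp; the last joint's range is limited). The gripper opens to 85 mm and grips with 20 to 120 N. Pads are 22 mm wide; open, the fingers measure 114 mm over their backs; the gripper's body (76 mm by 85 mm) begins 54 mm behind the grasp point. The pads swing forward as they close: fully open they stand 13 mm farther back than shut.
Start: joints at [-1.232, 0.353, 1.633, -0, 1.155, -0.002], TCP at [208.899, -589.058, 239.281] pointing down, gripper open.
Joint ranges: [-2.63, 2.63], [-0.92, 2.1], [0.06, 2.66], [-1.3, 4.44], [0, 2.69], [-3.02, 3.02]. Speed limits (rad/s): [2.22, 2.22, 2.79, 3.14, 3.14, 3.14].

## Interface

Orientations are given as [roll, pitch, yaw] about the fixed x, y, z axes, in that order (R = Rz(yaw) Ry(pitch) Rx(roll)).
In Python, from rig import r gives the robot as it stands.
- The arm moves only by the tool carry_out, never from a script. Its argument "targets" is a list of rows, each an object with "dp": the shift along the tool's x, y, z in mm, a list of three; "yaw": the turn about the tool's z in degrees. A call has 1 to 12 rows; each row is the pose to reach, as a shift and turn from the pose commanded when the call began, along the tool's axes at that moment; what a row does not reach only later rows make up. A row lasts 1/8 s, in which the tool goes at most 62.5 mm and 10.7 degrees, less where a joint would pass 70% of its speed; a pose out of reach is approached as far as the arm can. A call with a gripper value outside its range is refused whole. "fingers" is the opening, from -1 (shut) to 1 (fully open), so that 0 is half open, set as the call begins (left out, the last holds). The fingers move at their own pace and stop on an object; "grip_force" is the grip in N (left out, the last holds). Time passes only in rows, so rows that repeat a pose let the fingers close. It gives the time, the measured TCP pose, the force, the opening and the grip force at its end, in the units of the state.
- r.sense(): the state, without advancing time (a new reading comes with each control period).
- r.grab_frame(name): name is "scene" or "top" or "wrist"; returns the picture (480x640x3 uint8, red, green, blue); there is no depth.
- r.get_calibration(name): a dict with "fx", "fy", "cx", "cy" (pixels), "dist_coeffs" ([k1, k2, p1, p2, k3] as OpenCV has them; the pictures are not rectified), "rvec" (rotation vector, rad) and "tvec" (3), from world to camera coordinates, as OpenCV has them. Camera axes: x right, y down, z forward; pixel columns grow to the right and rows downward; lengths in mm; the calibration is good to about 2 mm. A picture is of the moment at which its call begins: read the wrist's pose just before it. get_calibration takes no time and is no camera call; for the wrist camera it gives the pose at the moment of the call.
- r.sign_off(): hands the job in; it is judged then, once.
The state is a dict: "clock": time; "qpos": joint angles; "qvel": joint speeds; "joint_efforts": joint torques, N m; "eef_pos": TCP position; "tcp_rot": TCP orientation; "contact_force": force on the tool from outside, world axes, zero at the start; "wrist_torque": the same for the moment, N m; "opening": opening from 0.0 (shut) to 1.0 (fully open); "grasp_force": force on a finger pad.
Only numpy, scipy, OpenCV 4.12 (cv2) and the standard library are available. Lean on these libraries where they do the work, as an engineer would, in place of code of your own. Each camera call takes 0.05 s, during which the arm holds its last target. There are 200 camera calls.

## Working session

There is one attempt and no reset: what is moved stays moved. The work goes in short steps, Python scripts to look and compute and a tool call to move; the robot and the scene stay as the last step left them, time stands still between calls to the robot, and variables do not carry over. Pictures are saved under pics/ and viewed, at most 10 in all, crops included, and the job is handed in when it is done.

Besides the shell and the picture viewer there is one more tool, called after "Request:" by a JSON object that holds its "op" and its "data". carry_out: Moves the arm, as the interface text tells. Its arguments: {"type":"object","properties":{"targets":{"type":"array","items":{"type":"object","properties":{"dp":{"type":"array","items":{"type":"number"}},"yaw":{"type":"number"}}}},"fingers":{"type":"number"},"grip_force":{"type":"number"}},"required":["targets"]}

```bash
ls; mkdir -p pics; python3 - <<'E'
from rig import r
import cv2
s=r.sense();print(s, r.tip_reach)
for n in("scene","top"):
    im=r.grab_frame(n);cv2.imwrite(f"pics/{n}0.png",im[:,:,::-1]);print(n,r.get_calibration(n))
E
```

```text
pics
{'clock': 0.0, 'qpos': array([-1.23235628e+00,  3.53666819e-01,  1.63415766e+00, -4.02120988e-05,
        1.15523908e+00, -2.42797792e-03]), 'qvel': array([ 0.0026955 ,  0.00097101,  0.0002974 , -0.00018335, -0.00266492,
        0.00023255]), 'joint_efforts': array([ 2.75539547e-03, -6.05247831e+01, -3.42065942e+01,  1.25041461e-04,
        9.20624589e-03,  2.32526361e-05]), 'eef_pos': array([ 208.7490229 , -588.58539154,  238.53996865]), 'tcp_rot': array([-3.14012166e+00,  3.31943495e-05,  3.40884307e-01]), 'contact_force': array([-0.0189064 ,  0.84129502, -0.34349129]), 'wrist_torque': array([ 0.02869416, -0.01662479, -0.04531479]), 'grasp_force': 0.0, 'opening': 0.9987580964221774} 8.0
scene {'fx': 469.3588194630692, 'fy': 469.3588194630692, 'cx': 314.23916646416393, 'cy': 243.67311731428933, 'dist_coeffs': array([-0.08708284,  0.        ,  0.        ,  0.        ,  0.        ]), 'rvec': array([ 0.49971293,  2.44232754, -1.49190715]), 'tvec': array([ 576.12902731,   16.52527926, 1226.45790296])}
top {'fx': 481.2609217761094, 'fy': 481.2609217761094, 'cx': 331.2049207279214, 'cy': 237.42107243928075, 'dist_coeffs': array([-0.10723423,  0.        ,  0.        ,  0.        ,  0.        ]), 'rvec': array([ 2.13755749, -2.1433845 ,  0.17545618]), 'tvec': array([-40.22834021, 601.34130763, 895.75477196])}
```

View pics/scene0.png

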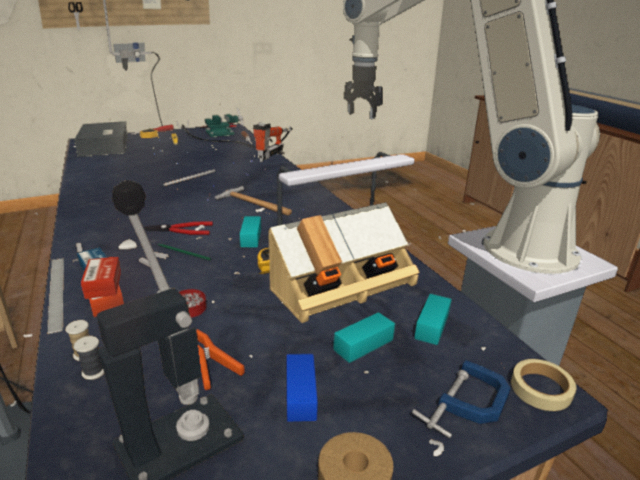

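View pics/top0.png

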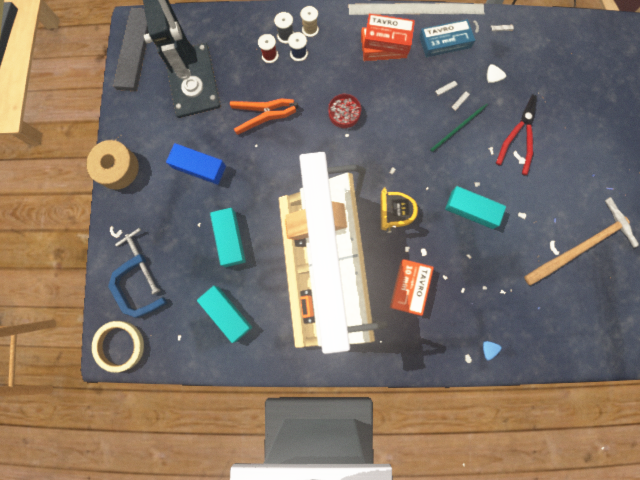

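The scene view shows the rest facing left in the top view (+y world). The block is in the bay farther from the robot (top view about (316,221)), and the empty stop is orange at about (307,306). The lamp bar runs from (314,153) to (335,350). I'll zoom in next.

```bash
python3 - <<'E'
import cv2,numpy as np
a=cv2.imread("pics/top0.png")[140:360,270:400];b=cv2.imread("pics/scene0.png")[148:328,258:428]
a=cv2.resize(a,None,fx=2.7,fy=2.7,interpolation=cv2.INTER_CUBIC);b=cv2.resize(b,None,fx=2.6,fy=2.6,interpolation=cv2.INTER_CUBIC)
c=np.zeros((594,800,3),np.uint8);c[:594,:351]=a[:594,:351];c[:b.shape[0],355:355+b.shape[1]]=b[:,:445]
cv2.imwrite("pics/crop0.png",c)
E
```

```text
(no output)
```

View pics/crop0.png

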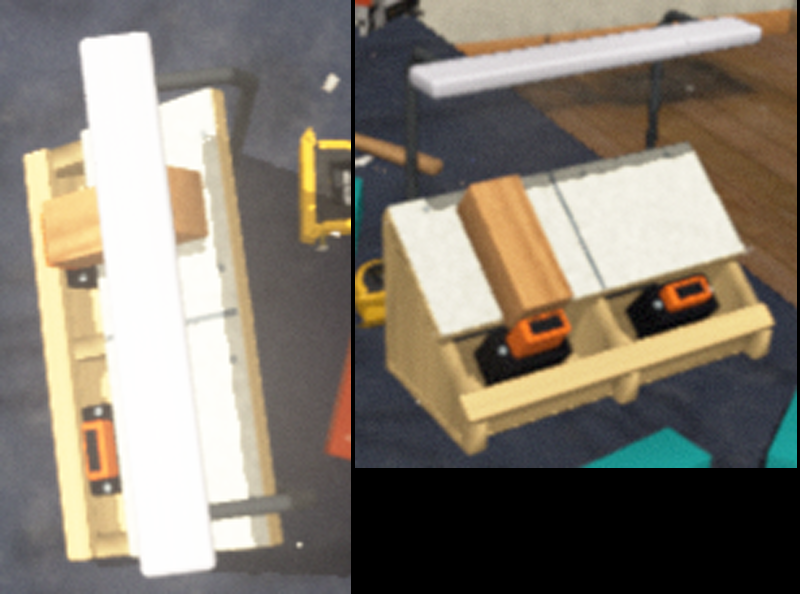

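The crops show the lamp bar corners, the slope board corners, the divider line and both stops clearly. I'll fit the rest pose (x, y, yaw) from these points and check stops and block by ray casting.

```bash
cat > h.py <<'E'
import numpy as np,cv2
from scipy.optimize import least_squares
from scipy.spatial.transform import Rotation as R
def load():
    from rig import r
    return {n:r.get_calibration(n) for n in("scene","top")}
def K(c): return np.array([[c['fx'],0,c['cx']],[0,c['fy'],c['cy']],[0,0,1.]])
def proj(c,P): return cv2.projectPoints(np.array(P,float).reshape(-1,3),c['rvec'],c['tvec'],K(c),c['dist_coeffs'])[0].reshape(-1,2)
def ray(c,uv):
    p=cv2.undistortPoints(np.array(uv,float).reshape(-1,1,2),K(c),c['dist_coeffs']).reshape(-1,2)
    M=cv2.Rodrigues(c['rvec'])[0]; o=-M.T@np.ravel(c['tvec'])
    return o,np.c_[p,np.ones(len(p))]@M
def S(s,y,n=0): return [0.788*s-0.616*n,y,70+0.616*s+0.788*n]
def toW(p,P): 
    c,s=np.cos(p[2]),np.sin(p[2]);P=np.atleast_2d(P)
    return P@np.array([[c,s,0],[-s,c,0],[0,0,1]])+[p[0],p[1],0]
def toR(p,P):
    c,s=np.cos(p[2]),np.sin(p[2]);return (np.atleast_2d(P)-[p[0],p[1],0])@np.array([[c,s,0],[-s,c,0],[0,0,1]]).T
def onplane(c,uv,p,n):  # returns (s,y) in rest of rays hitting slope plane offset n
    o,d=ray(c,uv); o=toR(p,o)[0]; d=toR([0,0,p[2]],d)
    N=np.array([-.616,0,.788]); t=(n-(o-[0,0,70])@N)/(d@N); X=o+t[:,None]*d
    return np.c_[(X-[0,0,70])@[.788,0,.616],X[:,1]]
E
python3 - <<'E'
from h import *
C=load()
tp=lambda q:np.array(q)/2.7+[270,140]-0.3
sc=lambda q:(np.array(q)-[355,0])/2.6+[258,148]-0.3
T=[((80,40),[27,150,280]),((149,33),[67,150,280]),((216,568),[67,-150,280]),((142,576),[27,-150,280])]
Sx=[((442,336),S(20,150)),((745,250),S(20,-150)),((387,208),S(135,150)),((690,145),S(135,-150)),((603,290),S(20,0)),((552,175),S(135,0))]
ut=tp([a for a,_ in T]);us=sc([a for a,_ in Sx]);Pt=[b for _,b in T];Ps=[b for _,b in Sx]
ft=lambda p:proj(C['top'],toW(p,Pt))-ut
fs=lambda p:proj(C['scene'],toW(p,Ps))-us
for nm,g in(("top",lambda p:ft(p).ravel()),("scene",lambda p:fs(p).ravel()),("both",lambda p:np.r_[ft(p).ravel(),fs(p).ravel()])):
    q=least_squares(g,[350,100,-1.6],loss='soft_l1');print(nm,q.x,np.round(q.fun.reshape(-1,2),1).tolist())
p=q.x;np.save("p.npy",p)
print("stop2 scene n=2",onplane(C['scene'],sc([(688,291)]),p,2),"top",onplane(C['top'],tp([(101,450)]),p,2))
print("stop1 scene n=21",onplane(C['scene'],sc([(547,327)]),p,21))
print("block top face scene",onplane(C['scene'],sc([(459,190),(522,178),(571,298),(510,318)]),p,40))
print("block top face top",onplane(C['top'],tp([(42,202),(50,268),(202,167),(207,236)]),p,40))
E
```

```text
top [541.1165226   17.0478409   -1.45306754] [[-0.4, -0.9], [0.2, -1.4], [0.3, 0.7], [-0.1, 1.1]]
scene [540.51094473  18.68937825   4.82933762] [[-0.2, 0.4], [0.8, 0.7], [-0.0, -0.5], [-0.3, -1.6], [0.9, 0.5], [-1.3, -1.4]]
both [540.49431679  17.30569403   4.83011036] [[-0.5, -0.5], [0.0, -1.0], [0.1, 1.1], [-0.3, 1.6], [-0.4, 0.1], [0.4, 0.4], [-0.3, -0.8], [-0.6, -1.8], [0.6, 0.3], [-1.6, -1.6]]
stop2 scene n=2 [[ -0.53043698 -73.21949518]] top [[  7.90098114 -74.89442541]]
stop1 scene n=21 [[-2.26673001 74.92852808]]
block top face scene [[116.6129768  106.78105037]
 [115.16594486  50.78314883]
 [  8.7816893   56.29043632]
 [  6.52394953 111.23971322]]
block top face top [[ 12.63716635  96.36774306]
 [ 13.43661005  50.15652659]
 [148.0946567   88.22482146]
 [145.18454713  44.92031039]]
```

```bash
python3 - <<'E'
from h import *
C=load();p=np.load("p.npy");p[2]=(p[2]+np.pi)%(2*np.pi)-np.pi;np.save("p.npy",p);print(p)
def pl(n,uv,z):
    o,d=ray(C[n],uv);t=(z-o[2])/d[:,2];return np.round(o+t[:,None]*d)
print("scene bench pts",pl('scene',[(75,138),(262,138),(265,160),(100,155),(220,130)],0).tolist())
print("floor/wall",pl('scene',[(20,203),(435,165),(440,160)],-800).tolist())
o,_=ray(C['scene'],[(0,0)]);print("scene cam",o,toR(p,o)); o,_=ray(C['top'],[(0,0)]);print("top cam",toR(p,o))
tp=lambda q:np.array(q)/2.7+[270,140]-0.3
sc=lambda q:(np.array(q)-[355,0])/2.6+[258,148]-0.3
print("top upper end n=0",onplane(C['top'],tp([(202,167),(207,236)]),p,0), "top-edge n=40", onplane(C['top'],tp([(158,175),(175,246)]),p,40))
print("scene left edge n=0",onplane(C['scene'],sc([(459,190),(510,318)]),p,0))
E
```

```text
[540.49431679  17.30569403  -1.45307495]
scene bench pts [[1131.0, -1670.0, 0.0], [305.0, -1340.0, 0.0], [405.0, -998.0, 0.0], [1024.0, -1318.0, 0.0], [452.0, -1566.0, 0.0]]
floor/wall [[1714.0, -3151.0, -800.0], [-1940.0, -2812.0, -800.0], [-2098.0, -2937.0, -800.0]]
scene cam [978.8374248  754.26517035 556.19967397] [[-680.37561124  521.8649037   556.19967397]]
top cam [[ 44.03210245 -94.7223218  979.92589394]]
top upper end n=0 [[120.57543934  99.48487711]
 [117.48621795  53.51505411]] top-edge n=40 [[113.54623393  91.32357885]
 [119.95082407  43.73929877]]
scene left edge n=0 [[135.15052296  84.99863855]
 [ 19.28433883  89.69127925]]
```

Request:
{"op": "carry_out", "data": {"targets": [{"dp": [0, 0, -30]}, {"dp": [0, 0, -60]}], "fingers": -1}}

```text
schema error: expected keys dp, yaw
```

Request:
{"op": "carry_out", "data": {"targets": [{"dp": [0, 60, -15], "yaw": 0}, {"dp": [0, 120, -30], "yaw": 0}, {"dp": [0, 180, -45], "yaw": 0}, {"dp": [0, 240, -60], "yaw": 0}, {"dp": [0, 300, -75], "yaw": 0}, {"dp": [0, 360, -80], "yaw": 0}, {"dp": [0, 420, -80], "yaw": 0}, {"dp": [0, 480, -80], "yaw": 0}, {"dp": [0, 540, -80], "yaw": 0}], "fingers": -1}}

```text
clock: 1.23
eef_pos: [342.4, -965.5, 283.8]
tcp_rot: [3.101, 0.0, 0.341]
contact_force: [-0.2, -0.5, -0.6]
opening: -0.005
grasp_force: 0.0
```

```bash
python3 - <<'E'
from rig import r
s=r.sense();print(s['qpos'].round(3),s['eef_pos'].round(1),s['tcp_rot'].round(3))
E
```

```text
[-1.231e+00  1.176e+00  6.300e-02  0.000e+00  1.862e+00 -1.000e-03] [ 342.4 -965.5  283.8] [3.101 0.    0.341]
```

It does tilt slightly at the reach limit (roll 3.101). Check whether this accumulates.

Request:
{"op": "carry_out", "data": {"targets": [{"dp": [0, 60, 0], "yaw": 0}, {"dp": [0, 120, 0], "yaw": 0}, {"dp": [0, 180, 0], "yaw": 0}, {"dp": [0, 240, 0], "yaw": 0}]}}

```text
clock: 1.72
eef_pos: [352.3, -993.4, 261.0]
tcp_rot: [3.035, 0.0, 0.341]
contact_force: [-0.6, 0.8, -0.6]
opening: 0.003
grasp_force: 0.0
```

```bash
python3 - <<'E'
from rig import r
s=r.sense();print(s['qpos'].round(3),s['eef_pos'].round(1),s['tcp_rot'].round(3))
E
```

```text
[-1.231e+00  1.202e+00  5.900e-02  0.000e+00  1.774e+00 -1.000e-03] [ 352.3 -993.4  261. ] [3.035 0.    0.341]
```

Request:
{"op": "carry_out", "data": {"targets": [{"dp": [-33, -28, 0], "yaw": 0}, {"dp": [-66, -56, 0], "yaw": 0}, {"dp": [-99, -84, 0], "yaw": 0}, {"dp": [-132, -112, 0], "yaw": 0}, {"dp": [-165, -140, 0], "yaw": 0}, {"dp": [-197, -168, 0], "yaw": 0}]}}

```text
clock: 2.48
eef_pos: [109.3, -901.1, 243.3]
tcp_rot: [3.035, 0.0, 0.341]
contact_force: [0.4, -0.9, -0.1]
opening: 0.0
grasp_force: 0.0
```

```bash
python3 - <<'E'
from rig import r
s=r.sense();print(s['qpos'].round(3),s['eef_pos'].round(1),s['tcp_rot'].round(3))
E
```

```text
[-1.461  0.762  0.953  0.025  1.323 -0.235] [ 109.3 -901.1  243.3] [3.035 0.    0.341]
```

Tilt persists, so stretching lets me lean the tool. Now I'll stretch along the azimuth that gives the remaining lean.

Request:
{"op": "carry_out", "data": {"targets": [{"dp": [-21, 55, 0], "yaw": 0}, {"dp": [-42, 110, 0], "yaw": 0}, {"dp": [-63, 165, 0], "yaw": 0}, {"dp": [-84, 220, 0], "yaw": 0}, {"dp": [-105, 275, 0], "yaw": 0}, {"dp": [-126, 330, 0], "yaw": 0}, {"dp": [-147, 385, 0], "yaw": 0}, {"dp": [-168, 440, 0], "yaw": 0}, {"dp": [-189, 495, 0], "yaw": 0}, {"dp": [-209, 554, 0], "yaw": 0}, {"dp": [-230, 610, 0], "yaw": 0}, {"dp": [-251, 665, 0], "yaw": 0}]}}

```text
clock: 3.98
eef_pos: [78.9, -1081.6, 214.4]
tcp_rot: [2.981, 0.015, 0.339]
contact_force: [0.5, -0.1, 0.8]
opening: 0.002
grasp_force: 0.0
```

```bash
cat > st.py <<'E'
from h import *
from rig import r
p=np.load("p.npy")
def xr(): return np.array([np.cos(p[2]),np.sin(p[2]),0]),np.array([-np.sin(p[2]),np.cos(p[2]),0])
ax,ay=xr();Z=np.array([0,0,1.])
up=.788*ax+.616*Z; nrm=-.616*ax+.788*Z
Rd=np.c_[np.cross(ay,-nrm),ay,-nrm]   # tool y=+rest y
def show():
    s=r.sense();M=R.from_euler('xyz',s['tcp_rot']).as_matrix()
    z=M[:,2];print(s['clock'],s['qpos'].round(3),s['eef_pos'].round(1),s['tcp_rot'].round(3),'F',s['contact_force'].round(1))
    print("tilt",np.degrees(np.arccos(-z[2])).round(1),"az",np.degrees(np.arctan2(z[1],z[0])).round(1),"want 38",np.degrees(p[2]).round(1))
    for k,Q in((1,Rd),(-1,Rd@np.diag([-1,-1,1]))):print("toolframe rotvec to want",k,np.degrees(R.from_matrix(M.T@Q).as_rotvec()).round(1))
    return s,M
def todp(M,d): return (M.T@np.asarray(d,float)).round(1)
E
python3 -c "
from st import *
show()"
```

```text
3.975 [-1.508  1.25   0.059  0.029  1.675 -0.272] [   78.9 -1081.6   214.4] [2.981 0.015 0.339] F [ 0.5 -0.1  0.8]
tilt 9.2 az -75.9 want 38 -83.3
toolframe rotvec to want 1 [-18.5 -25.1 -75.9]
toolframe rotvec to want -1 [-26.6  19.6  99.9]
```

Request:
{"op": "carry_out", "data": {"targets": [{"dp": [-17, 58, -10], "yaw": 0}, {"dp": [-34, 116, -20], "yaw": 0}, {"dp": [-51, 174, -30], "yaw": 0}]}}

```text
clock: 4.35
eef_pos: [78.2, -1097.5, 229.6]
tcp_rot: [2.926, 0.03, 0.336]
contact_force: [0.3, 0.3, -0.8]
opening: 0.0
grasp_force: 0.0
```

Request:
{"op": "carry_out", "data": {"targets": [{"dp": [-100, 350, -60], "yaw": 0}, {"dp": [-200, 700, -120], "yaw": 0}]}}

```text
clock: 4.6
eef_pos: [78.0, -1111.6, 247.8]
tcp_rot: [2.874, 0.045, 0.332]
contact_force: [-0.8, 0.1, 0.0]
opening: 0.0
grasp_force: 0.0
```

```bash
python3 -c "
from st import *
show()"
```

```text
4.6 [-1.511  1.225  0.059  0.03   1.588 -0.274] [   78.  -1111.6   247.8] [2.874 0.045 0.332] F [-0.8  0.1  0. ]
tilt 15.5 az -80.2 want 38 -83.3
toolframe rotvec to want 1 [-14.5 -19.5 -76.6]
toolframe rotvec to want -1 [-20.7  15.4 100.9]
```

Request:
{"op": "carry_out", "data": {"targets": [{"dp": [-90, 350, -80], "yaw": 0}, {"dp": [-180, 700, -160], "yaw": 0}]}}

```text
clock: 4.85
eef_pos: [80.4, -1121.6, 276.9]
tcp_rot: [2.823, 0.058, 0.328]
contact_force: [0.3, 0.7, 0.5]
opening: 0.0
grasp_force: 0.0
```

Request:
{"op": "carry_out", "data": {"targets": [{"dp": [-90, 350, -80], "yaw": 0}, {"dp": [-180, 700, -160], "yaw": 0}]}}

```text
clock: 5.1
eef_pos: [82.2, -1129.8, 309.0]
tcp_rot: [2.772, 0.071, 0.324]
contact_force: [-0.2, -0.0, 0.4]
opening: -0.0
grasp_force: 0.0
```

Request:
{"op": "carry_out", "data": {"targets": [{"dp": [-90, 350, -80], "yaw": 0}, {"dp": [-180, 700, -160], "yaw": 0}]}}

```text
clock: 5.35
eef_pos: [83.5, -1136.2, 343.7]
tcp_rot: [2.722, 0.084, 0.318]
contact_force: [0.4, 0.2, -0.6]
opening: 0.002
grasp_force: 0.0
```

Request:
{"op": "carry_out", "data": {"targets": [{"dp": [-90, 350, -80], "yaw": 0}, {"dp": [-180, 700, -160], "yaw": 0}]}}

```text
clock: 5.6
eef_pos: [84.6, -1140.5, 381.2]
tcp_rot: [2.672, 0.096, 0.313]
contact_force: [-0.2, -0.0, -0.2]
opening: 0.0
grasp_force: 0.0
```

```bash
python3 -c "
from st import *
show()"
```

```text
5.6 [-1.506  1.118  0.059  0.029  1.487 -0.266] [   84.6 -1140.5   381.2] [2.672 0.096 0.313] F [-0.2 -0.  -0.2]
tilt 27.4 az -82.8 want 38 -83.3
toolframe rotvec to want 1 [ -7.   -9.1 -77.4]
toolframe rotvec to want -1 [ -9.6   7.4 102.1]
```

Request:
{"op": "carry_out", "data": {"targets": [{"dp": [-70, 350, -80], "yaw": 0}, {"dp": [-140, 700, -160], "yaw": 0}]}}

```text
clock: 5.85
eef_pos: [91.6, -1141.9, 421.5]
tcp_rot: [2.622, 0.107, 0.306]
contact_force: [-0.7, 0.4, -0.1]
opening: 0.001
grasp_force: 0.0
```

Request:
{"op": "carry_out", "data": {"targets": [{"dp": [-70, 350, -80], "yaw": 0}, {"dp": [-140, 700, -160], "yaw": 0}]}}

```text
clock: 6.1
eef_pos: [97.4, -1141.1, 463.5]
tcp_rot: [2.572, 0.118, 0.3]
contact_force: [0.4, 0.2, 0.1]
opening: 0.004
grasp_force: 0.0
```

Request:
{"op": "carry_out", "data": {"targets": [{"dp": [-70, 350, -80], "yaw": 0}, {"dp": [-140, 700, -160], "yaw": 0}]}}

```text
clock: 6.35
eef_pos: [102.2, -1138.0, 506.9]
tcp_rot: [2.523, 0.128, 0.293]
contact_force: [0.2, 0.1, 0.0]
opening: -0.004
grasp_force: 0.0
```

```bash
python3 -c "
from st import *
show()"
```

```text
6.35 [-1.488  1.016  0.059  0.019  1.437 -0.248] [  102.2 -1138.    506.9] [2.523 0.128 0.293] F [0.2 0.1 0. ]
tilt 36.1 az -83.4 want 38 -83.3
toolframe rotvec to want 1 [ -1.4  -1.5 -77.6]
toolframe rotvec to want -1 [ -1.6   1.4 102.4]
```

One more push of about 1.9°, slightly less than a full step.

Request:
{"op": "carry_out", "data": {"targets": [{"dp": [-10, 58, -12], "yaw": 0}, {"dp": [-20, 100, -22], "yaw": 0}]}}

```text
clock: 6.6
eef_pos: [106.6, -1138.0, 543.4]
tcp_rot: [2.47, 0.138, 0.286]
contact_force: [0.7, 0.6, -0.8]
opening: -0.001
grasp_force: 0.0
```

```bash
python3 -c "
from st import *
s,M=show()
print(todp(M,[250-s['eef_pos'][0],150-s['eef_pos'][1],-100]))"
```

```text
6.6 [-1.484  0.988  0.059  0.017  1.412 -0.243] [  106.6 -1138.    543.4] [2.47  0.138 0.286] F [ 0.7  0.6 -0.8]
tilt 39.1 az -83.5 want 38 -83.3
toolframe rotvec to want 1 [  0.6   1.  -77.6]
toolframe rotvec to want -1 [  1.1  -0.7 102.4]
[ 509.5 -954.8 -719.9]
```

```bash
python3 - <<'E'
from st import *
s,M=show()
E=lambda a,t:R.from_euler(a,t).as_matrix()
c=r.get_calibration('wrist');Mc=cv2.Rodrigues(c['rvec'])[0];o=-Mc.T@np.ravel(c['tvec'])
print("cam pos in tool",(M.T@(o-s['eef_pos'])).round(1),"cam axis in tool",(M.T@Mc[2]).round(2),c['fx'],c['cx'],c['cy'])
C=(E('z',-1.2324)@E('y',np.pi)).T@E('z',.3409)@E('x',-3.1401)
for a in(1,-1):
  for b in(1,-1):
    q=s['qpos'];F=E('z',q[0])@E('y',q[1]+q[2])@E('z',a*q[3])@E('y',q[4])@E('z',b*q[5])@C
    print(a,b,np.degrees(R.from_matrix(F.T@M).magnitude()).round(2))
for k,Q in((1,Rd),(-1,Rd@np.diag([-1,-1,1]))):
  for q1 in(-.2,.2):
   for phi in(1.8,2.2,2.6):
    W=E('y',phi).T@E('z',q1).T@Q@C.T
    e=R.from_matrix(W).as_euler('ZYZ');print(k,q1,phi,e.round(2))
from h import *
S1=toW(p,S(65,75,20));S2=toW(p,S(65,-75,20));print("seats",S1,S2,"stops",toW(p,S(0,75,21)),toW(p,S(0,-75,2)))
E
```

```text
6.6 [-1.484  0.988  0.059  0.017  1.412 -0.243] [  106.6 -1138.    543.4] [2.47  0.138 0.286] F [ 0.7  0.6 -0.8]
tilt 39.1 az -83.5 want 38 -83.3
toolframe rotvec to want 1 [  0.6   1.  -77.6]
toolframe rotvec to want -1 [  1.1  -0.7 102.4]
cam pos in tool [  75.    -0.3 -133.6] cam axis in tool [-0.29  0.    0.96] 375.67004929104036 324.45295162376715 238.41460097293285
1 1 0.17
1 -1 27.76
-1 1 1.99
-1 -1 27.52
1 -0.2 1.8 [-0.68  1.19 -0.1 ]
1 -0.2 2.2 [-0.84  0.9   0.21]
1 -0.2 2.6 [-1.18  0.68  0.69]
1 0.2 1.8 [-0.67  1.44  0.21]
1 0.2 2.2 [-0.74  1.13  0.48]
1 0.2 2.6 [-0.94  0.86  0.83]
-1 -0.2 1.8 [-0.68  1.2   3.04]
-1 -0.2 2.2 [-0.84  0.9  -2.93]
-1 -0.2 2.6 [-1.18  0.69 -2.45]
-1 0.2 1.8 [-0.67  1.44 -2.93]
-1 0.2 2.2 [-0.74  1.14 -2.66]
-1 0.2 2.6 [-0.94  0.87 -2.31]
seats [[619.54402136 -12.51634829 125.8       ]] [[470.58219574 -30.13379722 125.8       ]] stops [[613.45590081  38.96088633  86.548     ]] [[465.868706     9.72044269  71.576     ]]
```

```bash
python3 - <<'E'
from st import *
s,M=show()
print(todp(M,np.array([480,-600,420])-s['eef_pos']))
M2=M@R.from_euler('z',-77.6,degrees=True).as_matrix()
print(todp(M2,np.array([437,254,400])-[480,-600,420]))
E
```

```text
6.6 [-1.484  0.988  0.059  0.017  1.412 -0.243] [  106.6 -1138.    543.4] [2.47  0.138 0.286] F [ 0.7  0.6 -0.8]
tilt 39.1 az -83.5 want 38 -83.3
toolframe rotvec to want 1 [  0.6   1.  -77.6]
toolframe rotvec to want -1 [  1.1  -0.7 102.4]
[ 522.  -354.1 -214.9]
[ 674.3   56.7 -523.1]
```

Request:
{"op": "carry_out", "data": {"targets": [{"dp": [43.5, -29.5, -17.9], "yaw": -6.5}, {"dp": [87, -59, -35.8], "yaw": -13}, {"dp": [130.5, -88.5, -53.7], "yaw": -19.5}, {"dp": [174, -118, -71.6], "yaw": -26}, {"dp": [217.5, -147.5, -89.5], "yaw": -32.5}, {"dp": [261, -177, -107.4], "yaw": -39}, {"dp": [304.5, -206.5, -125.3], "yaw": -45.5}, {"dp": [348, -236, -143.2], "yaw": -52}, {"dp": [391.5, -265.5, -161], "yaw": -58.5}, {"dp": [435, -295, -179], "yaw": -65}, {"dp": [478.5, -324.6, -197], "yaw": -71.5}, {"dp": [522, -354.1, -214.9], "yaw": -77.6}]}}

```text
clock: 8.1
eef_pos: [480.2, -598.4, 418.8]
tcp_rot: [-3.136, 0.68, 1.693]
contact_force: [0.2, -0.9, 1.0]
opening: 0.001
grasp_force: 0.0
```

```bash
python3 - <<'E'
from st import *
s,M=show()
print(todp(M,np.array([437,254,400])-s['eef_pos']))
E
```

```text
8.1 [-0.709  0.233  1.563 -0.579  0.898 -0.566] [ 480.2 -598.4  418.8] [-3.136  0.68   1.693] F [ 0.2 -0.9  1. ]
tilt 39.0 az -83.5 want 38 -83.3
toolframe rotvec to want 1 [-0.1  0.9  0.2]
toolframe rotvec to want -1 [  -1.5   -0.2 -179.8]
[ 673.8   58.3 -521. ]
```

Request:
{"op": "carry_out", "data": {"targets": [{"dp": [48, 4, -37], "yaw": 0}, {"dp": [96, 8, -74], "yaw": 0}, {"dp": [144, 12, -111], "yaw": 0}, {"dp": [192, 16, -148], "yaw": 0}, {"dp": [240, 20, -185], "yaw": 0}, {"dp": [288, 24, -222], "yaw": 0}, {"dp": [336, 28, -259], "yaw": 0}, {"dp": [384, 32, -296], "yaw": 0}, {"dp": [432, 36, -333], "yaw": 0}, {"dp": [480, 40, -370], "yaw": 0}, {"dp": [528, 44, -408], "yaw": 0}, {"dp": [576, 50, -445], "yaw": 0}]}}

```text
clock: 9.6
eef_pos: [444.4, 130.6, 403.1]
tcp_rot: [-3.14, 0.679, 1.689]
contact_force: [1.0, 0.7, 0.6]
opening: -0.001
grasp_force: 0.0
```

Request:
{"op": "carry_out", "data": {"targets": [{"dp": [48, 4, -37], "yaw": 0}, {"dp": [98, 8, -76], "yaw": 0}, {"dp": [98, 8, -76], "yaw": 0}]}}

```text
clock: 9.98
eef_pos: [438.3, 256.1, 399.3]
tcp_rot: [-3.138, 0.679, 1.693]
contact_force: [0.8, -0.4, -0.2]
opening: -0.005
grasp_force: 0.0
```

```bash
python3 - <<'E'
from st import *
s,M=show()
cv2.imwrite("pics/w1.png",r.grab_frame("wrist")[:,:,::-1])
import pickle;pickle.dump((r.get_calibration("wrist")),open("w1.pkl","wb"))
c=r.get_calibration("wrist")
for nm,P in(("stop2",S(0,-75,2)),("stop1",S(0,75,21)),("divlow",S(20,0)),("lampFL",[27,150,280]),("lampFR",[27,-150,280]),("boardR",S(20,-150)),("boardUR",S(135,-150)),("blocktop",S(65,75,40))):print(nm,proj(c,toW(p,P)).round(1)[0])
E
```

```text
9.975 [ 0.841  0.282  1.54  -0.502  1.782  0.731] [438.3 256.1 399.3] [-3.138  0.679  1.693] F [ 0.8 -0.4 -0.2]
tilt 38.9 az -83.3 want 38 -83.3
toolframe rotvec to want 1 [-0.1  0.9  0.2]
toolframe rotvec to want -1 [-1.400e+00 -1.000e-01 -1.798e+02]
stop2 [323.9 167.4]
stop1 [432.  169.8]
divlow [375.5 181.3]
lampFL [511.6 311.9]
lampFR [259.8 311.5]
boardR [272.3 181. ]
boardUR [275.2 255.2]
blocktop [431.6 218.6]
```

View pics/w1.png

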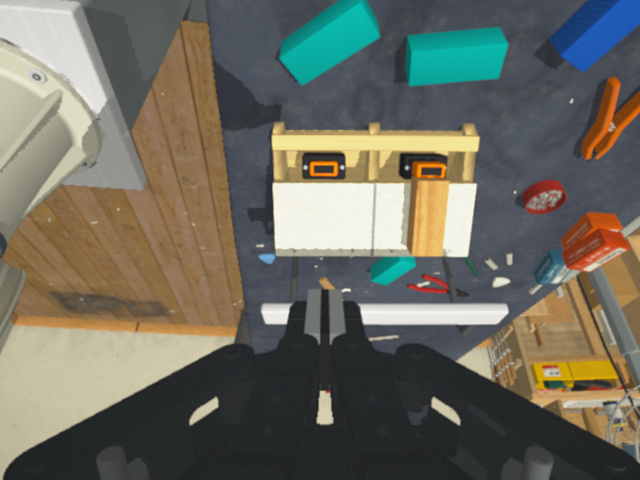

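The wrist view shows stop 2 at about (323,167), stop 1 at (429,167), and the lamp ends at (262,313) and (510,313). These match the predicted positions within about 2 px, and the block lies straight in the right-hand bay. Next is pressing stop 2.

```bash
cat >> st.py <<'E'
def sy(s):
    q=toR(p,s['eef_pos'])[0]-[0,0,70];return np.array([q@[.788,0,.616],q[1],q@[-.616,0,.788]])
def goto(s,M,t): # t=(s,y,n) of the TCP
    d=np.array(t)-sy(s);print("sy",sy(s).round(1),"dp to",t,todp(M,d[0]*up+d[1]*ay+d[2]*nrm))
E
python3 - <<'E'
from st import *
s,M=show();goto(s,M,(-1,-75,25));goto(s,M,(-1,-75,0))
E
```

```text
10.025 [ 0.839  0.281  1.542 -0.503  1.782  0.73 ] [438.3 254.2 399.7] [-3.138  0.68   1.692] F [ 0.1 -0.4 -0.8]
tilt 39.0 az -83.4 want 38 -83.3
toolframe rotvec to want 1 [-0.1  0.9  0.2]
toolframe rotvec to want -1 [  -1.5   -0.2 -179.8]
sy [  8.2 -73.6 412.1] dp to (-1, -75, 25) [ 15.6  -0.6 387. ]
sy [  8.2 -73.6 412.1] dp to (-1, -75, 0) [ 16.1  -0.6 412. ]
```

Request:
{"op": "carry_out", "data": {"targets": [{"dp": [3, 0, 60], "yaw": 0}, {"dp": [6, 0, 120], "yaw": 0}, {"dp": [9, 0, 180], "yaw": 0}, {"dp": [12, 0, 240], "yaw": 0}, {"dp": [15, -0.5, 300], "yaw": 0}, {"dp": [15.5, -0.5, 345], "yaw": 0}, {"dp": [15.6, -0.6, 377], "yaw": 0}, {"dp": [15.6, -0.6, 387], "yaw": 0}, {"dp": [15.6, -0.6, 387], "yaw": 0}]}}

```text
clock: 11.15
eef_pos: [463.9, 22.4, 90.0]
tcp_rot: [-3.139, 0.68, 1.688]
contact_force: [-0.2, 0.5, -0.8]
opening: 0.001
grasp_force: 0.0
```

```bash
python3 - <<'E'
from st import *
s,M=show();goto(s,M,(-1,-75,0))
E
```

```text
11.15 [ 0.481  0.497  2.054 -0.756  1.024  0.913] [463.9  22.4  90. ] [-3.139  0.68   1.688] F [-0.2  0.5 -0.8]
tilt 38.9 az -83.6 want 38 -83.3
toolframe rotvec to want 1 [-0.2  0.9 -0. ]
toolframe rotvec to want -1 [  1.5   0.3 180. ]
sy [  1.3 -75.5  24.4] dp to (-1, -75, 0) [ 2.7  0.6 24.4]
```

Request:
{"op": "carry_out", "data": {"targets": [{"dp": [2.5, 0.5, 8], "yaw": 0}, {"dp": [2.5, 0.5, 14], "yaw": 0}, {"dp": [2.5, 0.5, 17], "yaw": 0}, {"dp": [2.5, 0.5, 20], "yaw": 0}, {"dp": [2.5, 0.5, 23], "yaw": 0}, {"dp": [2.5, 0.5, 23], "yaw": 0}]}}

```text
clock: 11.9
eef_pos: [466.3, 11.0, 70.0]
tcp_rot: [-3.14, 0.679, 1.689]
contact_force: [0.6, 5.0, 3.1]
opening: 0.0
grasp_force: 2.6
```

```bash
python3 - <<'E'
from st import *
s,M=show();print(sy(s), s['contact_force']@nrm)
E
```

```text
11.9 [ 0.458  0.532  2.066 -0.792  0.981  0.941] [466.3  11.   70. ] [-3.14   0.679  1.689] F [0.6 5.  3.1]
tilt 38.9 az -83.4 want 38 -83.3
toolframe rotvec to want 1 [-0.1  0.9  0. ]
toolframe rotvec to want -1 [  -1.4   -0.2 -180. ]
[ -1.90492039 -74.38496902   1.51124284] 5.411116226736639
```

Contact at 5.4 N, so about 2 mm remain to the hard end. I'll go on in small steps.

Request:
{"op": "carry_out", "data": {"targets": [{"dp": [0, 0, 1], "yaw": 0}, {"dp": [0, 0, 2], "yaw": 0}, {"dp": [0, 0, 2.5], "yaw": 0}, {"dp": [0, 0, 2.5], "yaw": 0}]}}

```text
clock: 12.4
eef_pos: [466.5, 10.1, 68.7]
tcp_rot: [-3.141, 0.679, 1.688]
contact_force: [-3.8, 12.8, 12.7]
opening: 0.002
grasp_force: 9.0
```

```bash
python3 - <<'E'
from st import *
s,M=show();print(sy(s), s['contact_force']@nrm)
E
```

```text
12.4 [ 0.456  0.534  2.067 -0.795  0.977  0.944] [466.5  10.1  68.7] [-3.141  0.679  1.688] F [-3.8 12.8 12.7]
tilt 38.9 az -83.4 want 38 -83.3
toolframe rotvec to want 1 [-0.1  0.9 -0. ]
toolframe rotvec to want -1 [1.4e+00 1.0e-01 1.8e+02]
[-1.95337922e+00 -7.42924234e+01 -6.57414885e-02] 18.104726063526925
```

Request:
{"op": "carry_out", "data": {"targets": [{"dp": [0, 0, -3], "yaw": 0}, {"dp": [0, 0, -12], "yaw": 0}, {"dp": [0, 0, -30], "yaw": 0}, {"dp": [0, 0, -70], "yaw": 0}, {"dp": [0, 0, -110], "yaw": 0}, {"dp": [-20, 50, -120], "yaw": 0}, {"dp": [-45, 100, -120], "yaw": 0}, {"dp": [-67, 149, -120], "yaw": 0}, {"dp": [-67, 149, -120], "yaw": 0}], "fingers": 1}}

```text
clock: 13.52
eef_pos: [614.5, 49.4, 205.1]
tcp_rot: [3.139, 0.679, 1.684]
contact_force: [-0.1, 0.1, -0.2]
opening: 1.001
grasp_force: 0.0
```

```bash
python3 - <<'E'
from st import *
s,M=show();goto(s,M,(64,75,12))
im=r.grab_frame("wrist")[:,:,::-1];cv2.imwrite("pics/w2.png",im)
E
```

```text
13.525 [ 0.41   0.495  1.678 -0.679  1.275  0.604] [614.5  49.4 205.1] [3.139 0.679 1.684] F [-0.1  0.1 -0.2]
tilt 38.9 az -83.3 want 38 -83.3
toolframe rotvec to want 1 [-0.   0.9 -0.2]
toolframe rotvec to want -1 [  1.4   0.  179.8]
sy [ 65.   77.3 120.8] dp to (64, 75, 12) [  2.6  -2.3 108.8]
```

View pics/w2.png

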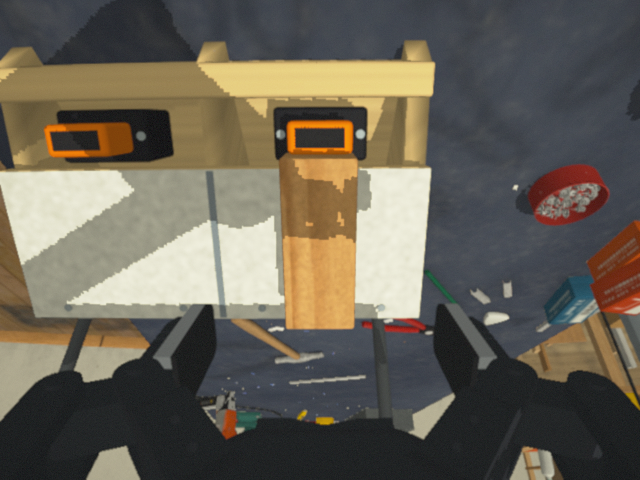

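The wrist view shows stop 2 raised: the orange bar at about (88,140) has its side face visible. The block is straight and centred at column 320. Now I descend and grasp.

Request:
{"op": "carry_out", "data": {"targets": [{"dp": [2, -2.3, 40], "yaw": 0}, {"dp": [2.6, -2.3, 80], "yaw": 0}, {"dp": [2.6, -2.3, 102], "yaw": 0}, {"dp": [2.6, -2.3, 108.5], "yaw": 0}, {"dp": [2.6, -2.3, 108.5], "yaw": 0}]}}

```text
clock: 14.2
eef_pos: [616.8, -16.2, 117.7]
tcp_rot: [-3.139, 0.68, 1.689]
contact_force: [0.2, -0.5, 0.9]
opening: 0.999
grasp_force: 0.0
```

Request:
{"op": "carry_out", "data": {"targets": [{"dp": [0, 0, 0], "yaw": 0}, {"dp": [0, 0, 0], "yaw": 0}, {"dp": [0, 0, 0], "yaw": 0}, {"dp": [0, 0, 0], "yaw": 0}, {"dp": [0, 0, 0], "yaw": 0}, {"dp": [0, 0, 0], "yaw": 0}], "fingers": -1, "grip_force": 40}}

```text
clock: 14.95
eef_pos: [617.5, -15.8, 118.1]
tcp_rot: [-3.141, 0.679, 1.688]
contact_force: [-1.1, 4.2, 6.1]
opening: 0.523
grasp_force: 42.0
```

```bash
python3 - <<'E'
from st import *
s,M=show();print(sy(s).round(1),s['opening'],s['grasp_force'])
E
```

```text
14.95 [ 0.312  0.585  1.766 -0.767  1.093  0.667] [617.5 -15.8 118.1] [-3.141  0.679  1.688] F [-1.1  4.2  6.1]
tilt 38.9 az -83.3 want 38 -83.3
toolframe rotvec to want 1 [-0.1  0.9 -0. ]
toolframe rotvec to want -1 [1.4e+00 1.0e-01 1.8e+02]
[62.7 72.5 12.1] 0.5232553098050113 42.020092606544495
```

Request:
{"op": "carry_out", "data": {"targets": [{"dp": [-3, 0, -5], "yaw": 0}, {"dp": [-6, 0, -20], "yaw": 0}, {"dp": [-8, 0, -40], "yaw": 0}, {"dp": [-8, -15, -45], "yaw": 0}, {"dp": [-8, -45, -45], "yaw": 0}, {"dp": [-8, -75, -45], "yaw": 0}, {"dp": [-8, -105, -45], "yaw": 0}, {"dp": [-8, -132, -45], "yaw": 0}, {"dp": [-8, -149, -45], "yaw": 0}, {"dp": [-8, -149, -45], "yaw": 0}, {"dp": [-8, -149, -45], "yaw": 0}]}}

```text
clock: 16.32
eef_pos: [467.3, -11.5, 157.9]
tcp_rot: [-3.14, 0.679, 1.688]
contact_force: [-0.7, 0.7, -1.3]
opening: 0.523
grasp_force: 41.3
```

```bash
python3 - <<'E'
from st import *
s,M=show();goto(s,M,(65.5,-75,13.5));print(s['opening'],s['grasp_force'])
im=r.grab_frame("wrist")[:,:,::-1];cv2.imwrite("pics/w3.png",im)
E
```

```text
16.325 [ 0.416  0.359  2.054 -0.74   1.097  0.772] [467.3 -11.5 157.9] [-3.14   0.679  1.688] F [-0.7  0.7 -1.3]
tilt 38.9 az -83.4 want 38 -83.3
toolframe rotvec to want 1 [-0.1  0.9 -0. ]
toolframe rotvec to want -1 [1.4e+00 1.0e-01 1.8e+02]
sy [ 69.9 -76.   56.9] dp to (65.5, -75, 13.5) [ 5.1  1.1 43.4]
0.5226810767210567 41.263850927352905
```

View pics/w3.png

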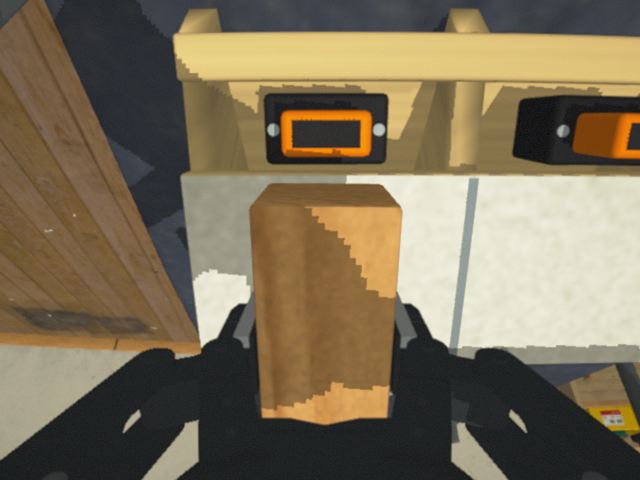

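The block is held square, its centre column 325 against stop 2 at 326. I'll lower it, release, and let it slide the last 3 mm.

Request:
{"op": "carry_out", "data": {"targets": [{"dp": [5, 0.3, 20], "yaw": 0}, {"dp": [5, 0.3, 36], "yaw": 0}, {"dp": [5, 0.3, 42], "yaw": 0}, {"dp": [5, 0.3, 44.5], "yaw": 0}, {"dp": [6, 0.3, 44.5], "yaw": 0}, {"dp": [7, 0.3, 44.5], "yaw": 0}, {"dp": [7, 0.3, 44.5], "yaw": 0}]}}

```text
clock: 17.25
eef_pos: [469.2, -34.1, 118.7]
tcp_rot: [-3.139, 0.68, 1.689]
contact_force: [-0.7, 0.0, -1.7]
opening: 0.522
grasp_force: 41.2
```

```bash
python3 - <<'E'
from st import *
s,M=show();print(sy(s).round(1),s['opening'],s['contact_force']@nrm,s['contact_force']@up)
E
```

```text
17.25 [ 0.371  0.423  2.086 -0.801  1.009  0.825] [469.2 -34.1 118.7] [-3.139  0.68   1.689] F [-0.7  0.  -1.7]
tilt 38.9 az -83.5 want 38 -83.3
toolframe rotvec to want 1 [-0.1  0.9  0. ]
toolframe rotvec to want -1 [  -1.4   -0.2 -180. ]
[ 63.6 -76.8  12.1] 0.5221746901299844 -1.3205574433883185 -1.1401390661202055
```

Request:
{"op": "carry_out", "data": {"targets": [{"dp": [0, 0.4, 0.6], "yaw": 0}, {"dp": [0, 0.4, 1.2], "yaw": 0}, {"dp": [0, 0.4, 1.2], "yaw": 0}]}}

```text
clock: 17.62
eef_pos: [469.4, -34.3, 118.5]
tcp_rot: [-3.139, 0.68, 1.688]
contact_force: [-8.8, 12.5, 14.5]
opening: 0.519
grasp_force: 43.6
```

```bash
python3 - <<'E'
from st import *
s=r.sense();print(sy(s).round(1),s['opening'],s['contact_force']@nrm,s['contact_force']@up,s['contact_force']@ay)
E
```

```text
[ 63.7 -76.7  11.8] 0.5192691123112639 19.759716971282657 -1.6628055319257966 -7.244218395661876
```

Request:
{"op": "carry_out", "data": {"targets": [{"dp": [0, 0, -0.6], "yaw": 0}, {"dp": [0, 0, -0.6], "yaw": 0}]}}

```text
clock: 17.88
eef_pos: [469.5, -34.2, 118.6]
tcp_rot: [-3.139, 0.68, 1.688]
contact_force: [-5.7, 7.1, 7.4]
opening: 0.522
grasp_force: 42.6
```

Request:
{"op": "carry_out", "data": {"targets": [{"dp": [0, 0, 0], "yaw": 0}, {"dp": [0, 0, 0], "yaw": 0}, {"dp": [0, 0, 0], "yaw": 0}, {"dp": [0, 0, 0], "yaw": 0}, {"dp": [0, 0, 0], "yaw": 0}], "fingers": 1}}

```text
clock: 18.5
eef_pos: [469.5, -34.6, 118.1]
tcp_rot: [-3.138, 0.68, 1.689]
contact_force: [0.0, 0.4, -0.4]
opening: 1.002
grasp_force: 0.0
```

Request:
{"op": "carry_out", "data": {"targets": [{"dp": [0, 0, -20], "yaw": 0}, {"dp": [0, 0, -60], "yaw": 0}, {"dp": [0, 0, -100], "yaw": 0}, {"dp": [0, 0, -120], "yaw": 0}, {"dp": [0, 0, -120], "yaw": 0}]}}

```text
clock: 19.12
eef_pos: [461.7, 41.3, 212.3]
tcp_rot: [-3.142, 0.679, 1.688]
contact_force: [-0.4, -0.2, -0.2]
opening: 0.999
grasp_force: 0.0
```

```bash
python3 - <<'E'
from st import *
s,M=show();goto(s,M,(-1,75,60))
im=r.grab_frame("wrist")[:,:,::-1];cv2.imwrite("pics/w4.png",im)
E
```

```text
19.125 [ 0.516  0.295  1.981 -0.656  1.247  0.737] [461.7  41.3 212.3] [-3.142  0.679  1.688] F [-0.4 -0.2 -0.2]
tilt 38.9 az -83.3 want 38 -83.3
toolframe rotvec to want 1 [-0.   0.9 -0. ]
toolframe rotvec to want -1 [  1.4   0.  180. ]
sy [ 61.6 -75.4 132.5] dp to (-1, 75, 60) [ 63.7 150.4  71.5]
```

View pics/w4.png

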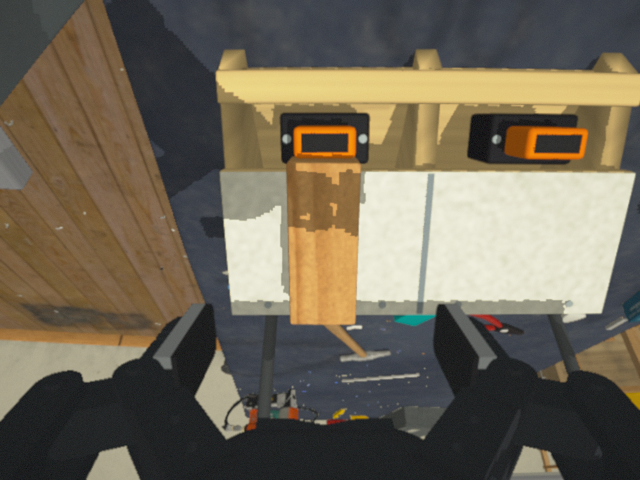

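The block lies straight against raised stop 2 (block centre column 323, stop 325), and stop 1 at (546,142) is still raised. I'll shut the fingers and move over stop 1.

Request:
{"op": "carry_out", "data": {"targets": [{"dp": [10, 45, 0], "yaw": 0}, {"dp": [25, 95, 0], "yaw": 0}, {"dp": [50, 140, 10], "yaw": 0}, {"dp": [63.7, 150.4, 40], "yaw": 0}, {"dp": [63.7, 150.4, 71.5], "yaw": 0}, {"dp": [63.7, 150.4, 83], "yaw": 0}, {"dp": [63.7, 150.4, 83], "yaw": 0}, {"dp": [63.7, 150.4, 83], "yaw": 0}], "fingers": -1}}

```text
clock: 20.18
eef_pos: [610.9, 55.5, 107.4]
tcp_rot: [-3.14, 0.679, 1.688]
contact_force: [0.8, 0.6, 0.9]
opening: 0.002
grasp_force: 0.0
```

```bash
python3 - <<'E'
from st import *
s,M=show();goto(s,M,(-2,75,0));print(s['opening'])
E
```

```text
20.175 [ 0.421  0.623  1.723 -0.716  1.149  0.726] [610.9  55.5 107.4] [-3.14   0.679  1.688] F [0.8 0.6 0.9]
tilt 38.9 az -83.4 want 38 -83.3
toolframe rotvec to want 1 [-0.1  0.9 -0. ]
toolframe rotvec to want -1 [  1.4   0.2 180. ]
sy [-0.4 74.4 47.8] dp to (-2, 75, 0) [ 2.4  0.7 47.7]
0.002016413282370311
```

Request:
{"op": "carry_out", "data": {"targets": [{"dp": [2.4, 0.7, 12], "yaw": 0}, {"dp": [2.4, 0.7, 19], "yaw": 0}, {"dp": [2.4, 0.7, 25], "yaw": 0}, {"dp": [2.4, 0.7, 31], "yaw": 0}, {"dp": [2.4, 0.7, 37], "yaw": 0}, {"dp": [2.4, 0.7, 42], "yaw": 0}, {"dp": [2.4, 0.7, 45.5], "yaw": 0}, {"dp": [2.4, 0.7, 46.5], "yaw": 0}, {"dp": [2.4, 0.7, 46.5], "yaw": 0}]}}

```text
clock: 21.3
eef_pos: [614.4, 28.6, 68.5]
tcp_rot: [-3.139, 0.678, 1.689]
contact_force: [-0.3, 7.2, 1.9]
opening: -0.001
grasp_force: 2.7
```

```bash
python3 - <<'E'
from st import *
s=r.sense();print(sy(s).round(1),s['contact_force']@nrm,s['contact_force']@up)
E
```

```text
[-2.9 74.7  0.4] 5.864565176702617 -4.496112252771012
```

Request:
{"op": "carry_out", "data": {"targets": [{"dp": [0, 0, 1], "yaw": 0}, {"dp": [0, 0, 2], "yaw": 0}, {"dp": [0, 0, 2], "yaw": 0}]}}

```text
clock: 21.68
eef_pos: [614.6, 28.4, 68.2]
tcp_rot: [-3.141, 0.678, 1.687]
contact_force: [-7.6, 15.9, 13.5]
opening: 0.001
grasp_force: 10.5
```

```bash
python3 - <<'E'
from st import *
s=r.sense();print(sy(s).round(1),s['contact_force']@nrm,s['contact_force']@up)
E
```

```text
[-2.9 74.9  0.1] 20.901311588847463 -4.889572158510222
```

Request:
{"op": "carry_out", "data": {"targets": [{"dp": [0, 0, -3], "yaw": 0}, {"dp": [0, 0, -10], "yaw": 0}, {"dp": [0, 0, -30], "yaw": 0}, {"dp": [0, 0, -75], "yaw": 0}, {"dp": [0, 0, -120], "yaw": 0}, {"dp": [10, -30, -165], "yaw": 0}, {"dp": [20, -60, -200], "yaw": 0}, {"dp": [20, -60, -200], "yaw": 0}, {"dp": [20, -60, -200], "yaw": 0}]}}

```text
clock: 22.8
eef_pos: [538.9, 160.2, 210.9]
tcp_rot: [-3.139, 0.68, 1.689]
contact_force: [-0.4, -1.3, 0.4]
opening: -0.002
grasp_force: 0.0
```

```bash
python3 - <<'E'
from st import *
import numpy as np
s,M=show()
w=r.grab_frame("wrist")[:,:,::-1];cv2.imwrite("pics/w5.png",w)
E
```

```text
22.8 [ 0.62   0.474  1.699 -0.595  1.38   0.743] [538.9 160.2 210.9] [-3.139  0.68   1.689] F [-0.4 -1.3  0.4]
tilt 38.9 az -83.5 want 38 -83.3
toolframe rotvec to want 1 [-0.1  0.9  0. ]
toolframe rotvec to want -1 [  -1.5   -0.2 -180. ]
```

View pics/w5.png

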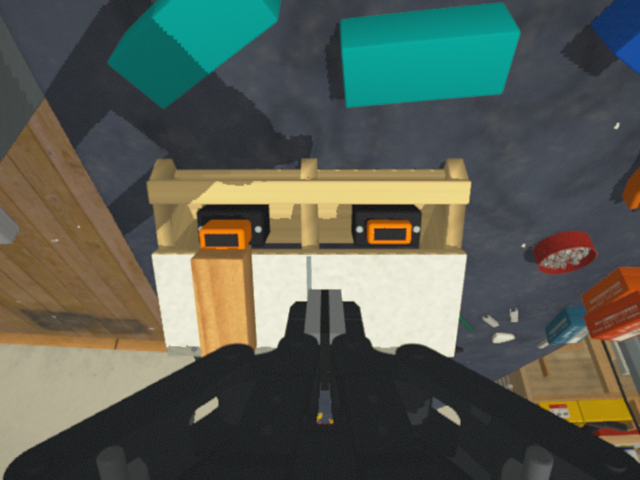

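The block lies against raised stop 2 at (226,235), and stop 1 at (390,232) looks flush. I'll check the heights by projecting raised and latched positions, then hand in.

```bash
python3 - <<'E'
from st import *
c=r.get_calibration("wrist");im=cv2.imread("pics/w5.png")
m=cv2.inRange(cv2.cvtColor(im,cv2.COLOR_BGR2HSV),(5,190,150),(16,255,255))
for a,b,y,nn in((340,440,75,(2,21)),(190,260,-75,(21,2))):
    q=cv2.minAreaRect(cv2.findNonZero(m[205:255,a:b]));print("seen w",max(q[1]),"centre",q[0][0]+a,q[0][1]+205)
    for n in nn:
        e=proj(c,toW(p,[S(0,y-20,n),S(0,y+20,n),S(0,y,n)]));print(" n",n,"w",abs(e[1,0]-e[0,0]).round(1),e[2].round(1))
e=proj(c,toW(p,[S(10,-97.5,40),S(10,-52.5,40)]));print("block lower corners pred",e.round(1).tolist())
E
```

```text
seen w 43.0 centre 389.5 232.0
 n 2 w 43.6 [390.1 234.3]
 n 21 w 46.0 [393.7 240.8]
seen w 51.0 centre 224.5 235.0
 n 21 w 45.7 [221.1 240.5]
 n 2 w 43.3 [226.6 234. ]
block lower corners pred [[189.2, 259.0], [243.0, 259.2]]
```

```bash
python3 -c "
from rig import r
print(r.sign_off())"
```

```text
the job is handed in; nothing more can be done
None
```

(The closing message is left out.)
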